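Seat the last friction peg of a kit lyre

TASK

Take the peg with the flat wing head out of the plywood stand and start it in the empty middle hole of the tuning bar with its wing across the bar. Then press and twist it down, to and fro, never pushing or pulling on the bar with more than 25 N, until it sits as deep as the two pegs beside it with its wing along the bar like theirs, and holds there, upright, when you let go. Leave everything else where it is.

Things in the scene. Friction and masses are not known exactly. Their poses are not given: they have to be found in the camera images.
- peg_wing (a point): Grip point of the loose dark wooden wing peg (40 g, 95 mm tall), upright in a hole of the stand. Its head is a flat upright wing, 34 mm wide along this point's x, 12 mm thick along y, 40 mm tall; the point is on the peg's axis, 15 mm below the wing's top and 25 mm above the shoulder disc's top. z points up the peg. A half turn looks the same.
- peg_shoulder (a point): Point on the peg's axis at the underside of its round shoulder disc (30 mm across, 5 mm thick, under the wing), 30 mm below peg_wing. Below it the tapered shank is 50 mm long, 22 mm across at the shoulder and 12 mm at the tip. In the stand the shoulder rests on the stand's top.
- hole (a point): Centre of the mouth of the empty middle hole, in the bar's top face, 90 mm above the table; z up, y along the bar. A through hole lined with four springy wooden jaws, 18 mm across at the mouth, narrowing with the peg's taper. The shank drops in freely until the shoulder is about 20 mm above the bar; then it wedges the jaws, which grip harder with every mm. It moves with the bar.
- bar (a joint): How far the bar has sunk on its sprung feet, m: 0 at rest, 1 mm for each 3 N of straight push (negative if pulled up). Pushed straight, friction stops the peg well short of its depth (25 N is not enough); while twisted to and fro, about half a radian per mm of descent, 5 to 20 N and up to 0.5 N m seat it. It does not spring back.
- cradle: Grey cradle blocks fixed on the table, which carry the pale wooden bar (300 mm along y, 70 mm in x, 30 mm thick); origin on the table under the hole, axes as the hole's. Pegs already fitted 100 mm either side of the hole show the depth and pose wanted: shoulder's underside 3.5 mm above the bar, wing along it, tops 48.5 mm above it. The blocks are at y = -125 and 125 mm, 79 mm high.
- stand: Plywood block, fixed on the table, 170 mm (x) by 70 mm (y) by 60 mm high, origin at the centre of its underside. Two upright holes 25 mm across, at x = -45 and +45 mm; one holds the wing peg and the other the knob peg, either way round.
- knob_peg: Bystander: a like peg with a round knob head 38 mm across in the stand's other hole; origin at its tip, 50 mm below its shoulder, head top 83 mm above the tip.
- screwdriver: Bystander: screwdriver with a red handle lying on the table; origin on its underside.
- sanding_block: Bystander: cork block 100 x 50 x 30 mm; origin at the centre of its underside.
- glue: Bystander: white bottle with an orange cap, 48 mm across, 130 mm tall; origin under its centre.
- jar: Bystander: glass jar with a steel cap, 60 mm across, 70 mm tall; origin under its centre.
- mallet: Bystander: hammer with a wooden handle lying on the table; origin on its underside.
- cup: Bystander: white cup, 70 mm across, 90 mm tall; origin under its centre.

How it is judged:
By the outcome, as a careful person would: the job done as asked, in the order asked, and still so for the second after the job is handed in, with the robot touching nothing.
It also fails if it takes over 72 s, if anything falls off the work surface, if the arm or the gripper's body presses on something with over 40 N, if the wrist force passes 120 N, or if a joint passes its speed limit or range.

ROBOT

A 6-joint arm with a two-finger parallel gripper is mounted at the origin on the work surface. World frame = base frame: x ahead of the robot, y to its left, z up, the work surface at z = 0. Lengths are in mm, angles in rad, forces in N, time in s.
With the tool pointing down it reaches from about 225 to 725 mm from the base axis. Payload 3.1 kg.
Tool frame: the origin (TCP) lies on the centre line of the jaws, within the pads' length; the fingertips stand 8 mm ahead of it and the grasp point (between the pads) lies 11 mm behind it; z points along the fingers, y is the direction in which the jaws open and shut (so a half turn about z gives the same grasp; the last joint's range is limited). The gripper opens to 85 mm and grips with 20 to 120 N. Pads are 22 mm wide; open, the fingers measure 114 mm over their backs; the gripper's body (76 mm by 85 mm) begins 54 mm behind the grasp point. The pads swing forward as they close: fully open they stand 13 mm farther back than shut.
Start: joints at [-1.297, 0.048, 0.099, 1.622, 0, 1.443], TCP at [205.299, -483.187, 239.312] pointing down, gripper open.
Joint ranges: [-2.91, 2.91], [-0.99, 1.94], [-1.21, 1.42], [-2.12, 2.29], [-1.49, 1.47], [-3.14, 3.14]. Speed limits (rad/s): [2.79, 2.79, 3.14, 3.14, 3.14, 3.14].

INTERFACE

Orientations are given as a unit quaternion [w, x, y, z].
In Python, from rig import sensors, viewer, workorder gives the robot as it stands. The module is installed in compiled form; this text tells all that it offers.
- The arm moves only by the shell command python3 -m handwheel 'ROWS' [FORCE]. ROWS is JSON, a list of rows, each a list of 3 entries, a list of its own where there are three numbers: the finger opening in m, from 0 to 0.0854, then the shift along the tool's x, y, z in m, then the turn about the tool's z in degrees. In form: [[hand, [tx, ty, tz], yaw], ...]. A call has 1 to 12 rows; each row is the pose to reach, as a shift and turn from the pose measured when the call began, along the tool's axes at that moment; what a row does not reach only later rows make up. A row lasts 1/12 s, in which the tool goes at most 41.7 mm and 7.16 degrees, less where a joint would pass 70% of its speed; a pose out of reach is approached as far as the arm can. A call with a gripper value outside its range is refused whole. The fingers move at their own pace and stop on an object; FORCE is the grip in N (left out, the last holds). Time passes only in rows, so rows that repeat a pose let the fingers close. It gives the time, the measured TCP pose, the force and the opening at its end, in the units of the state.
- sensors.observe(): the state, without advancing time (a new reading comes with each control period).
- viewer.grab_frame(name): name is "scene" or "side" or "wrist"; returns (picture, depth): 384x512x3 uint8, red, green, blue; 384x512 float32, mm along the optical axis (not along the pixel's ray), 0 where there is no reading.
- viewer.camera_info(name): a dict with "fx", "fy", "cx", "cy" (pixels), "extrinsics" (4x4, takes a point from world to camera coordinates); the wrist camera has in their place "hand_eye" (4x4, takes a point from camera to tool coordinates, whose origin is the TCP and whose axes are the flange's). Camera axes: x right, y up, looking along -z (the intrinsics and any distortion apply to the point x, -y, -z); pixel columns grow to the right and rows downward; lengths in mm; the calibration is good to about 2 mm. A picture is of the moment at which its call begins: read the wrist's pose just before it. camera_info takes no time and is no camera call.
- workorder.sign_off(): hands the job in, once; it reports no verdict.
The state is a dict: "time": time; "joints": joint angles; "qd": joint speeds; "joint_efforts": joint torques, N m; "ee_pos": TCP position; "tcp_rot": TCP orientation; "ft_force": force on the tool from outside, world axes, zero at the start; "moment": the same for the moment, N m; "grip_width": finger opening in mm.
Only numpy, scipy, OpenCV 4.12 (cv2) and the standard library are available. Lean on these libraries where they do the work, as an engineer would, in place of code of your own. Each camera call takes 0.05 s, during which the arm holds its last target. There are 200 camera calls.

## Working session

There is one attempt and no reset: what is moved stays moved. The work goes in short steps, Python scripts to look and compute and a shell command to move; the robot and the scene stay as the last step left them, time stands still between calls to the robot, and variables do not carry over. Pictures are saved under pics/ and viewed, about 8 in all and at most 12, crops included, and the job is handed in when it is done.

```bash
mkdir -p pics
cat > h.py <<'E'
import numpy as np, cv2
from scipy.spatial.transform import Rotation as R
from rig import sensors, viewer, workorder
def T(s=None):
    s=s or sensors.observe(); M=np.eye(4); w,x,y,z=s['tcp_rot']
    M[:3,:3]=R.from_quat([x,y,z,w]).as_matrix(); M[:3,3]=s['ee_pos']; return M
def cloud(name):
    M=T(); pic,d=viewer.grab_frame(name); c=viewer.camera_info(name)
    v,u=np.mgrid[:384,:512]; 
    P=np.stack([(u-c['cx'])/c['fx']*d,-(v-c['cy'])/c['fy']*d,-d,np.ones_like(d)],-1)
    X=M@np.array(c['hand_eye']) if 'hand_eye' in c else np.linalg.inv(np.array(c['extrinsics']))
    W=(P@X.T)[...,:3]; W[d==0]=np.nan
    return pic,d,W
def save(p,n,s=1): cv2.imwrite('pics/'+n,cv2.resize(p[...,::-1],None,fx=s,fy=s,interpolation=cv2.INTER_CUBIC))
E
python3 - <<'E'
from h import *
for n in ['scene','side']:
    p,d,W=cloud(n); save(p,n+'0.png',1.5); np.save(n+'0.npy',W); c=viewer.camera_info(n); print({k:np.round(v,2).tolist() if k=='extrinsics' else v for k,v in c.items()})
print(viewer.camera_info('wrist')); print(sensors.observe())
E
```

```text
{'fx': 417.8818442922911, 'fy': 417.8818442922911, 'cx': 260.9225267672308, 'cy': 189.92621311297975, 'extrinsics': [[-0.87, 0.49, -0.0, 469.38], [-0.3, -0.53, 0.8, 107.6], [0.39, 0.7, 0.6, -1518.2], [0.0, 0.0, 0.0, 1.0]]}
{'fx': 421.4779017914147, 'fy': 421.4779017914147, 'cx': 247.09851802726985, 'cy': 193.91571105532844, 'extrinsics': [[0.97, -0.23, -0.0, -565.52], [0.18, 0.75, 0.64, -156.07], [-0.14, -0.62, 0.77, -1072.48], [0.0, 0.0, 0.0, 1.0]]}
{'fx': 281.63472172900873, 'fy': 281.63472172900873, 'cx': 257.4845696098079, 'cy': 196.18906537422208, 'hand_eye': array([[-5.50145129e-04,  9.54269903e-01,  2.98945896e-01,
         7.66729964e+01],
       [ 9.99999698e-01,  3.60887293e-04,  6.88288692e-04,
        -1.38145538e+00],
       [ 5.48927408e-04,  2.98946185e-01, -9.54269814e-01,
        -1.34681078e+02],
       [ 0.00000000e+00,  0.00000000e+00,  0.00000000e+00,
         1.00000000e+00]])}
{'time': 0.1, 'joints': array([-1.29680030e+00,  4.86729780e-02,  9.77486164e-02,  1.62200048e+00,
        1.25493366e-05,  1.44301268e+00]), 'qd': array([-0.00124825, -0.00193606,  0.00238668, -0.00236659, -0.00163211,
       -0.00066295]), 'joint_efforts': array([ 2.04778953e-03, -3.39850974e+01,  3.20935929e+01,  1.57824252e-02,
       -1.66729860e-04, -1.01980837e-05]), 'ee_pos': array([ 205.15863044, -482.67256661,  238.23317245]), 'tcp_rot': array([-1.06187331e-03,  9.79888853e-01,  1.99541234e-01, -7.14766378e-05]), 'ft_force': array([-0.67037561,  0.61494581, -0.38628135]), 'moment': array([0.00096224, 0.06306443, 0.0584989 ]), 'grip_width': 85.51421944014002}
```

View pics/scene0.png

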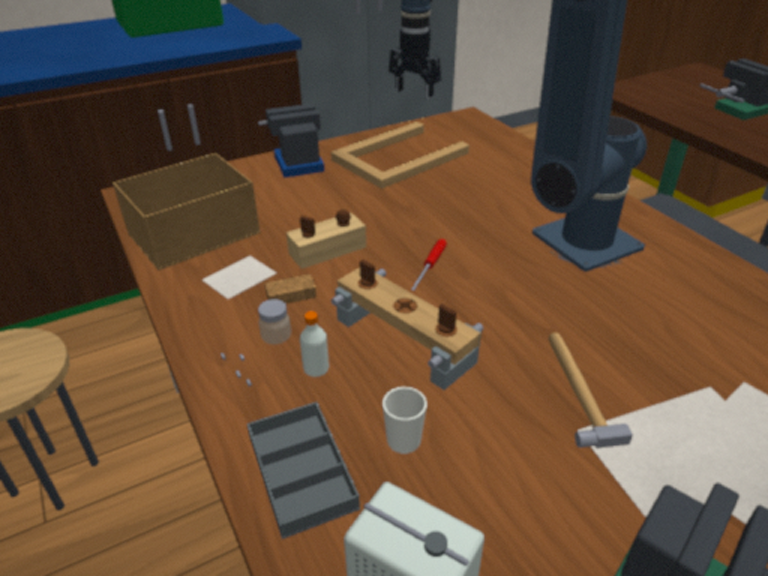

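View pics/side0.png

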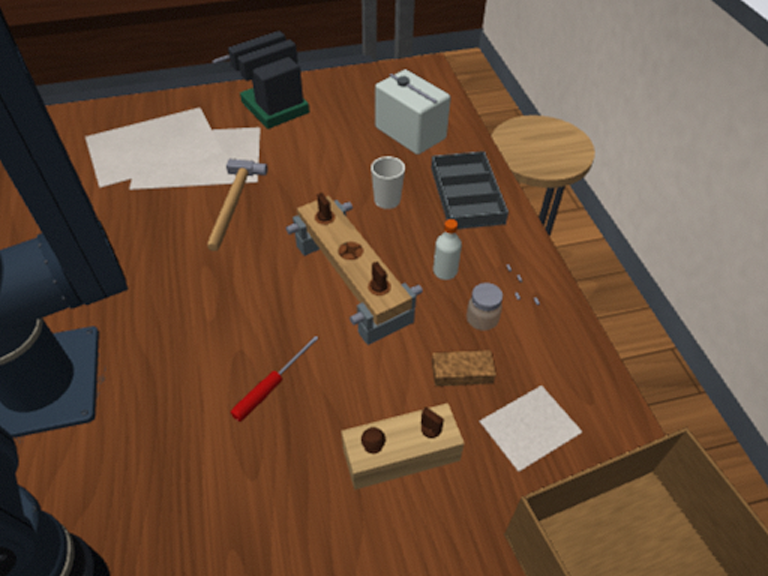

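The side view shows the wing peg at about (432,422) of the enlarged picture, the knob peg at (373,438) and the hole at (350,250). The fitted pegs are at (325,208) and (378,278).

Run:
```python
from h import *
W=np.load('side0.npy')
def pt(u,v,r=1):
    u,v=int(u/1.5),int(v/1.5); return np.round(np.nanmedian(W[v-r:v+r+1,u-r:u+r+1].reshape(-1,3),0),1)
for n,u,v in [('wing',433,412),('knob',373,434),('hole',350,250),('w1top',323,198),('w2top',378,266)]: print(n,pt(u,v))
for n in ['side0','scene0']:
    W=np.load(n+'.npy')
    # bar top and stand top planar sets
    X,Y,Z=W[...,0],W[...,1],W[...,2]
    for nm,c,lo,hi,r in [('bar',pt(350,250) if n=='side0' else cb,86,94,170),('stand',(pt(433,412)+pt(373,434))/2 if n=='side0' else cs,56,64,100)]:
        if n=='side0':
            if nm=='bar': cb=c
            else: cs=c
        m=(np.hypot(X-c[0],Y-c[1])<r)&(Z>lo)&(Z<hi)
        rect=cv2.minAreaRect(np.stack([X[m],Y[m]],-1).astype(np.float32)); print(n,nm,m.sum(),rect)
    # wings: high pts
    for nm,c,lo in [('bar',cb,120),('stand',cs,85)]:
        m=(np.hypot(X-c[0],Y-c[1])<150)&(Z>lo)&(Z<lo+25)
        lab=cv2.connectedComponentsWithStats(m.astype(np.uint8))
        for i in range(1,lab[0]):
            k=lab[1]==i
            if k.sum()>15: 
                q=np.stack([X[k],Y[k]],-1).astype(np.float32); print('  ',nm,k.sum(),np.round(q.mean(0),1),cv2.minAreaRect(q),np.nanmax(Z[k]).round(1))
```

```text
wing [ 611.7 -260.1  102.5]
knob [ 519.9 -269.5   91.9]
hole [567.  105.2  79.8]
w1top [536.  189.3 137.9]
w2top [595.9   3.3 136.9]
side0 bar 1750 ((626.5914306640625, 112.97456359863281), (195.16879272460938, 302.4761962890625), 17.135574340820312)
side0 stand 1747 ((566.530517578125, -267.110107421875), (170.67291259765625, 72.38731384277344), 2.5543880462646484)
   bar 70 [537.5 186.1] ((537.5794067382812, 190.61248779296875), (12.635871887207031, 34.847984313964844), 17.998754501342773) 139.2
   bar 84 [595.3  -3.4] ((595.9625244140625, -1.4764022827148438), (11.682294845581055, 36.92546844482422), 17.011259078979492) 140.5
   stand 124 [ 609.9 -268.1] ((610.5941772460938, -266.8715515136719), (12.289865493774414, 33.29756546020508), 35.44917678833008) 106.6
   stand 143 [ 521.  -271.8] ((522.1220092773438, -270.74267578125), (29.76296043395996, 27.423250198364258), 14.489171981811523) 95.4
scene0 bar 1445 ((567.7232666015625, 100.4552993774414), (212.8395233154297, 284.9336242675781), 50.733245849609375)
scene0 stand 428 ((563.3073120117188, -263.3744812011719), (172.8566131591797, 82.52790069580078), 1.2503565549850464)
   bar 86 [596.1   4.3] ((594.4552001953125, 1.0251846313476562), (14.47044563293457, 36.31719970703125), 18.120677947998047) 143.4
   bar 104 [537.5 195. ] ((536.38330078125, 192.91317749023438), (12.568092346191406, 32.55901336669922), 19.013410568237305) 142.1
   stand 50 [ 521.9 -263.5] ((520.3678588867188, -264.4599304199219), (29.132747650146484, 30.281326293945312), 16.322460174560547) 98.2
   stand 69 [ 610.3 -261.3] ((609.6790161132812, -264.5296936035156), (14.7225341796875, 37.05914306640625), 36.880496978759766) 109.7
```

```bash
cat >> h.py <<'E'
def go(x,y,z,ang):
    "shift (m) and yaw (deg) to TCP x,y,z with tool x (mod 360) at world angle ang"
    s=sensors.observe(); M=T(s); d=M[:3,:3].T@(np.array([x,y,z])-M[:3,3])/1000
    a=np.degrees(np.arctan2(M[1,0],M[0,0])); print('t',s['time'],'ang',a.round(2),'tiltz',M[:3,2].round(4),'F',s['ft_force'].round(1),'J6',s['joints'][5].round(2),'shift',d.round(4),'yaw',round((a-ang+180)%360-180,2))
E
python3 -c "
from h import *; go(610.2,-265.5,210,126)"
```

```text
t 0.1 ang 23.02 tiltz [-6.0e-04  2.1e-03 -1.0e+00] F [-0.7  0.6 -0.4] J6 1.44 shift [ 0.4577 -0.0414  0.0285] yaw -102.98
```

```bash
python3 -m handwheel '[[0.05,[0.458,-0.041,0.028],-103],[0.05,[0.458,-0.041,0.028],-103],[0.05,[0.458,-0.041,0.028],-103],[0.05,[0.458,-0.041,0.028],-103],[0.05,[0.458,-0.041,0.028],-103],[0.05,[0.458,-0.041,0.028],-103],[0.05,[0.458,-0.041,0.028],-103],[0.05,[0.458,-0.041,0.028],-103],[0.05,[0.458,-0.041,0.028],-103],[0.05,[0.458,-0.041,0.028],-103],[0.05,[0.458,-0.041,0.028],-103],[0.05,[0.458,-0.041,0.028],-103]]' 40; python3 -c "
from h import *; go(610.2,-265.5,210,126)"
```

```text
time: 1.1
ee_pos: [615.4, -260.5, 205.8]
tcp_rot: [-0.003, 0.576, 0.818, 0.002]
ft_force: [-0.8, -0.3, -1.4]
grip_width: 50.1
t 1.1 ang 109.71 tiltz [-0.0018  0.0069 -1.    ] F [-0.8 -0.3 -1.4] J6 0.72 shift [-0.0029 -0.0066 -0.0042] yaw -16.29
```

```bash
python3 -m handwheel '[[0.05,[-0.003,-0.0066,-0.004],-16.3],[0.05,[-0.003,-0.0066,-0.004],-16.3],[0.05,[-0.003,-0.0066,-0.004],-16.3],[0.05,[-0.003,-0.0066,-0.004],-16.3],[0.05,[-0.003,-0.0066,-0.004],-16.3]]'
python3 - <<'E'
from h import *
go(610.2,-265.5,210,126)
p,d,W=cloud('wrist'); save(p,'w1.png',1.5); np.save('w1.npy',W)
X,Y,Z=np.moveaxis(W,-1,0)
m=(np.hypot(X-610,Y+266)<40)&(Z>90)&(Z<112)
q=np.stack([X[m],Y[m]],-1).astype(np.float32); print(m.sum(),q.mean(0),cv2.minAreaRect(q),np.percentile(Z[m],[5,50,95]))
m=m&(Z>101); q=np.stack([X[m],Y[m]],-1).astype(np.float32); print(m.sum(),q.mean(0),cv2.minAreaRect(q))
E
```

```text
time: 1.52
ee_pos: [610.0, -265.4, 209.0]
tcp_rot: [-0.003, 0.455, 0.891, 0.003]
ft_force: [0.3, -0.3, -0.5]
grip_width: 50.2
t 1.5167 ang 125.92 tiltz [-0.003   0.0076 -1.    ] F [ 0.3 -0.3 -0.5] J6 0.43 shift [-0.0002  0.0001 -0.001 ] yaw -0.08
501 [ 608.09863 -262.86777] ((609.1358032226562, -264.4733581542969), (11.702543258666992, 34.038997650146484), 36.19257354736328) [ 98.50309828 104.70196416 105.9899142 ]
469 [ 608.697  -263.6446] ((609.1800537109375, -264.5339050292969), (11.702543258666992, 33.88898849487305), 36.19257354736328)
```

View pics/w1.png

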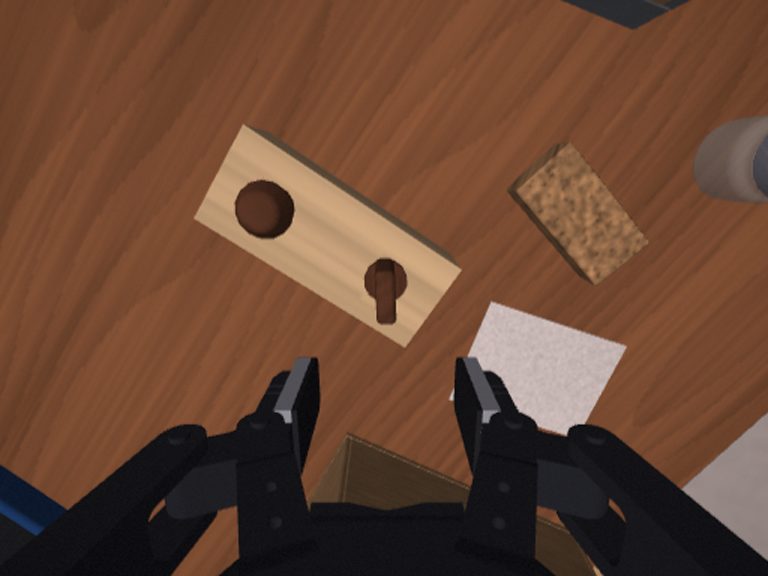

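The wing sits at (386,295), aligned between the jaws, with its centre at (609.1, -264.5) and its top at 105. That matches the expected sizes, so I'll descend and grip.

```bash
python3 -c "
from h import *; go(609.1,-264.5,79,126.2)"; python3 -m handwheel '[[0.05,[0.0015,0,0.04],-0.3],[0.05,[0.0015,0,0.08],-0.3],[0.05,[0.0015,0,0.11],-0.3],[0.05,[0.0015,0,0.129],-0.3],[0.05,[0.0015,0,0.129],-0.3],[0.05,[0.0015,0,0.129],-0.3]]'; python3 -c "
from h import *; go(609.1,-264.5,79,126.2)"
```

```text
t 1.5667 ang 125.92 tiltz [-0.0027  0.0074 -1.    ] F [-0.3 -0.4  0.2] J6 0.43 shift [ 0.0003 -0.0004  0.1302] yaw -0.28
time: 2.07
ee_pos: [607.4, -262.7, 78.6]
tcp_rot: [-0.005, 0.453, 0.892, 0.003]
ft_force: [-0.1, -0.4, -0.2]
grip_width: 50.0
t 2.0667 ang 126.17 tiltz [-0.006   0.0094 -0.9999] F [-0.1 -0.4 -0.2] J6 0.43 shift [-0.0024  0.0003 -0.0004] yaw -0.03
```

```bash
python3 -m handwheel '[[0.05,[-0.0024,0.0003,0],0],[0.02,[-0.0024,0.0003,0],0],[0.0,[-0.0024,0.0003,0],0],[0.0,[-0.0024,0.0003,0],0],[0.0,[-0.0024,0.0003,0],0],[0.0,[-0.0024,0.0003,0],0],[0.0,[-0.0024,0.0003,0],0],[0.0,[-0.0024,0.0003,0],0],[0.0,[-0.0024,0.0003,0],0]]' 100; python3 -c "
from h import *; go(609.1,-264.5,79,126.2)"
```

```text
time: 2.82
ee_pos: [610.2, -265.2, 80.8]
tcp_rot: [-0.003, 0.453, 0.892, 0.003]
ft_force: [0.5, 0.2, 6.4]
grip_width: 10.8
t 2.8167 ang 126.17 tiltz [-0.0026  0.0073 -1.    ] F [0.5 0.2 6.4] J6 0.43 shift [ 0.0012 -0.0005  0.0018] yaw -0.03
```

```bash
python3 -m handwheel '[[0.0,[0,0,-0.02],0],[0.0,[0,0,-0.055],0],[0.0,[0,0,-0.09],0],[0.0,[0,0,-0.125],0],[0.0,[0,0,-0.147],0],[0.0,[0,0,-0.147],0],[0.0,[0,0,-0.147],0]]'; python3 -c "
from h import *; print(sensors.observe()['grip_width']); go(566,95.8,228,197)"
```

```text
time: 3.4
ee_pos: [611.6, -266.7, 229.9]
tcp_rot: [-0.001, 0.453, 0.892, 0.003]
ft_force: [0.9, 0.7, -1.1]
grip_width: 10.5
10.523366134035422
t 3.4 ang 126.17 tiltz [ 0.001   0.0053 -1.    ] F [ 0.9  0.7 -1.1] J6 0.43 shift [0.3195 0.1772 0.0038] yaw -70.83
```

```bash
python3 -m handwheel '[[0.0,[0.025,0.015,0],-7],[0.0,[0.055,0.03,0],-14],[0.0,[0.085,0.047,0],-21],[0.0,[0.117,0.065,0],-28],[0.0,[0.15,0.083,0],-35],[0.0,[0.182,0.1,0],-42],[0.0,[0.214,0.118,0],-49],[0.0,[0.246,0.136,0],-56],[0.0,[0.28,0.155,0],-63],[0.0,[0.305,0.168,0],-70],[0.0,[0.3195,0.177,0],-70.8],[0.0,[0.3195,0.177,0],-70.8]]'
python3 - <<'E'
from h import *
go(566,95.8,228,197)
for n in ['wrist','side']:
    p,d,W=cloud(n); np.save(n+'2.npy',W); save(p,n+'2.png',1.5)
    X,Y,Z=np.moveaxis(W,-1,0)
    for c in [(537,192),(595.5,0)]:
        m=(np.hypot(X-c[0],Y-c[1])<28)&(Z>128)&(Z<146)
        if m.sum()>10:
            q=np.stack([X[m],Y[m]],-1).astype(np.float32); print(n,m.sum(),cv2.minAreaRect(q),np.percentile(Z[m],[50,95]))
E
```

```text
time: 4.4
ee_pos: [563.7, 99.4, 228.8]
tcp_rot: [-0.002, -0.15, 0.989, 0.004]
ft_force: [-0.1, -0.3, -0.4]
grip_width: 10.7
t 4.4 ang -162.71 tiltz [-0.0043  0.0068 -1.    ] F [-0.1 -0.3 -0.4] J6 -0.25 shift [-0.0011 -0.0042  0.0008] yaw 0.29
wrist 649 ((535.4793701171875, 191.5562286376953), (11.751981735229492, 33.91044235229492), 17.25265884399414) [138.05266295 139.54866707]
wrist 659 ((593.9580078125, 1.567728042602539), (11.916825294494629, 33.584171295166016), 18.187196731567383) [137.92144534 139.35225159]
side 50 ((537.4680786132812, 189.0631866455078), (11.5608491897583, 31.048709869384766), 19.342498779296875) [136.03161722 139.28084598]
side 63 ((597.1526489257812, -1.8558330535888672), (12.315343856811523, 34.67448806762695), 15.17383861541748) [135.958818   139.30349121]
```

View pics/wrist2.png

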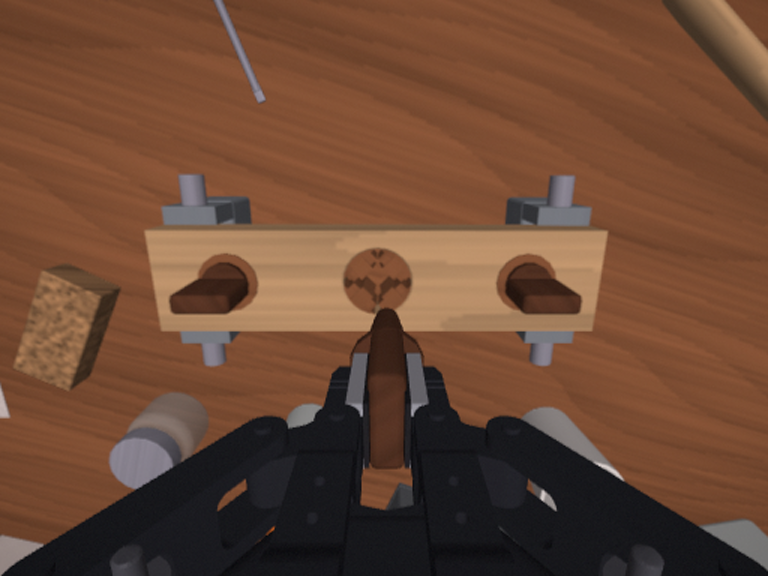

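Run:
```python
from h import *
W=np.load('wrist2.npy'); X,Y,Z=np.moveaxis(W,-1,0)
s=sensors.observe(); M=T(s); c=viewer.camera_info('wrist'); H=M@np.array(c['hand_eye'])
r=H[:3,:3]@np.array([(378/1.5-c['cx'])/c['fx'],-(280/1.5-c['cy'])/c['fy'],-1]); print('hole ray',H[:3,3]+r*(90-H[2,3])/r[2])
L=(W-M[:3,3])@M[:3,:3]   # tool frame
m=(np.abs(L[...,1])<9)&(L[...,2]<-15)&(L[...,2]>-40)&(np.abs(L[...,0])<30)
v,u=np.where(m); q=L[m]; print(m.sum(),u.min()*1.5,u.max()*1.5,v.min()*1.5,v.max()*1.5,np.percentile(q,[2,50,98],0))
# shank/shoulder
m=(np.abs(L[...,1])<18)&(L[...,2]>12)&(L[...,2]<75)&(np.abs(L[...,0])<30); q=L[m]; print(m.sum(),np.percentile(q,[2,50,98],0))
W=np.load('side2.npy'); L=(W-M[:3,3])@M[:3,:3]
m=(np.hypot(L[...,0],L[...,1])<25)&(L[...,2]>25)&(L[...,2]<70); q=L[m]; print('side shank',m.sum())
for a,b in [(25,35),(35,45),(45,55),(55,70)]:
    k=q[(q[:,2]>a)&(q[:,2]<b)]; print(a,(k@M[:3,:3].T+M[:3,3]).mean(0).round(1) if len(k) else None, len(k))
go(564.7,96.6,228,197.1)
```

```text
hole ray [564.90188394  92.6399019   90.        ]
2278 334.5 399.0 363.0 498.0 [[-14.49916701  -8.08957108 -39.20964678]
 [  6.52768306   1.49877389 -23.79424851]
 [ 16.67845174   8.6886149  -16.29185001]]
526 [[ 2.11082171 -8.85177618 12.6811714 ]
 [ 7.37534274  4.71100071 19.04409076]
 [16.05670336 16.92418899 68.05932678]]
side shank 67
25 [564.4  89.7 198.7] 15
35 [565.4  91.2 188.9] 17
45 [566.1  92.1 179.2] 16
55 [565.1  93.1 167.7] 19
t 4.5 ang -162.96 tiltz [-0.0032  0.0044 -1.    ] F [ 0.1  0.6 -0.5] J6 -0.25 shift [-0.0002  0.0005  0.0013] yaw -0.06
```

Run:
```python
import cv2
p=cv2.imread('pics/side2.png')[40:300,230:490]; cv2.imwrite('pics/side2c.png',cv2.resize(p,None,fx=2.3,fy=2.3))
```

```text
(no output)
```

View pics/side2c.png

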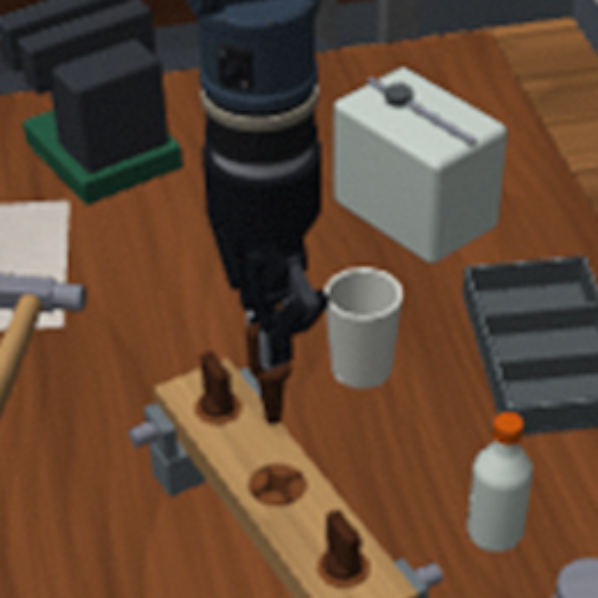

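The peg hangs upright in the jaws and is about 1 mm off along tool x. The hole sits midway between its neighbours. I'll measure once more now that the arm has settled.

```bash
python3 -m handwheel '[[0.0,[0,0,0],0],[0.0,[0,0,0],0]]' >/dev/null
python3 - <<'E'
from h import *
M=T(); p,d,W=cloud('wrist'); save(p,'wrist3.png',1.5); X,Y,Z=np.moveaxis(W,-1,0); print(M[:3,3])
cs=[]
for c in [(537,192),(595.5,0)]:
    m=(np.hypot(X-c[0],Y-c[1])<28)&(Z>134)&(Z<146); r=cv2.minAreaRect(np.stack([X[m],Y[m]],-1).astype(np.float32)); print(r); cs.append(r[0])
h=np.mean(cs,0); print('hole',h,'bar ang',np.degrees(np.arctan2(cs[0][1]-cs[1][1],cs[0][0]-cs[1][0])))
L=(W-M[:3,3])@M[:3,:3]; m=(np.abs(L[...,1])<7)&(L[...,2]<-19)&(L[...,2]>-30)&(np.abs(L[...,0])<30); print(np.percentile(L[m],[2,50,98],0).round(1))
# mouth by dark jaws: circle around hole by colour on bar top
m=(np.hypot(X-h[0],Y-h[1])<32)&(Z<94); g=cv2.cvtColor(p,cv2.COLOR_RGB2GRAY); k=m&(p[...,0]<150); 
print(p[m].mean(0), k.sum(), cv2.minEnclosingCircle(np.argwhere(k)[:,::-1].astype(np.float32)) )
go(h[0]+1.05,h[1]+.5,150,197.1)
E
```

```text
[564.15709851  94.8229738  227.64053099]
((535.4874267578125, 191.39981079101562), (11.621784210205078, 33.47776794433594), 17.017086029052734)
((593.85009765625, 1.401845932006836), (11.26226806640625, 33.69266128540039), 17.293853759765625)
hole [564.66876221  96.40082836] bar ang 107.07566159385925
[[-14.8  -6.  -29.7]
 [  3.2   0.7 -24.1]
 [ 16.6   6.8 -20.2]]
[147.5627558  104.14085948  73.3925648 ] 1620 ((253.5665283203125, 181.6652374267578), 35.93983459472656)
t 4.7167 ang -163.07 tiltz [-0.0052  0.004  -1.    ] F [ 0.8 -0.2 -0.3] J6 -0.25 shift [-0.0022  0.0013  0.0781] yaw -0.17
```

```bash
python3 -m handwheel '[[0.0,[-0.002,0.001,0.02],0],[0.0,[-0.002,0.001,0.04],0],[0.0,[-0.002,0.001,0.055],0],[0.0,[-0.002,0.001,0.06],0],[0.0,[-0.002,0.001,0.06],0],[0.0,[-0.002,0.001,0.06],0]]'; python3 -c "
from h import *; go(565.7,96.9,150,197.1)"
```

```text
time: 5.22
ee_pos: [565.8, 95.9, 168.3]
tcp_rot: [-0.002, -0.147, 0.989, 0.002]
ft_force: [0.1, -0.0, -0.1]
grip_width: 10.3
t 5.2167 ang -163.14 tiltz [-0.0053  0.0039 -1.    ] F [ 0.1 -0.  -0.1] J6 -0.25 shift [-0.0003  0.0009  0.0183] yaw -0.24
```

```bash
python3 -m handwheel '[[0.0,[-0.0003,0.001,0.005],0],[0.0,[-0.0003,0.001,0.01],0],[0.0,[-0.0003,0.001,0.015],0],[0.0,[-0.0003,0.001,0.019],0],[0.0,[-0.0003,0.001,0.023],0],[0.0,[-0.0003,0.001,0.026],0],[0.0,[-0.0003,0.001,0.026],0]]'; python3 -c "
from h import *; go(565.7,96.9,136,197.1);print(sensors.observe()['moment'])"
```

```text
time: 5.8
ee_pos: [565.1, 96.5, 141.4]
tcp_rot: [-0.003, -0.147, 0.989, 0.002]
ft_force: [-0.1, -1.7, 0.8]
grip_width: 10.6
t 5.8 ang -163.15 tiltz [-0.0069  0.0027 -1.    ] F [-0.1 -1.7  0.8] J6 -0.24 shift [-0.0007  0.0001  0.0054] yaw -0.25
[-0.56359047  0.24304833  0.04144389]
```

```bash
python3 -m handwheel '[[0.0,[-0.0003,-0.0005,0.003],0],[0.0,[-0.0003,-0.0005,0.006],0],[0.0,[-0.0003,-0.0005,0.009],0],[0.0,[-0.0003,-0.0005,0.0095],0]]'
python3 - <<'E'
from h import *
go(565.7,96.9,130,197.1); print(sensors.observe()['moment'])
p,d,W=cloud('side'); save(p[60:260,150:330],'side4.png',3)
E
```

```text
time: 6.13
ee_pos: [565.3, 95.7, 131.4]
tcp_rot: [-0.004, -0.146, 0.989, 0.001]
ft_force: [-1.3, -3.2, 2.8]
grip_width: 10.4
t 6.1333 ang -163.16 tiltz [-0.0073  0.0016 -1.    ] F [-1.3 -3.2  2.8] J6 -0.24 shift [-0.0008  0.0011  0.0014] yaw -0.26
[-0.82642353  0.3877627   0.04321094]
```

View pics/side4.png

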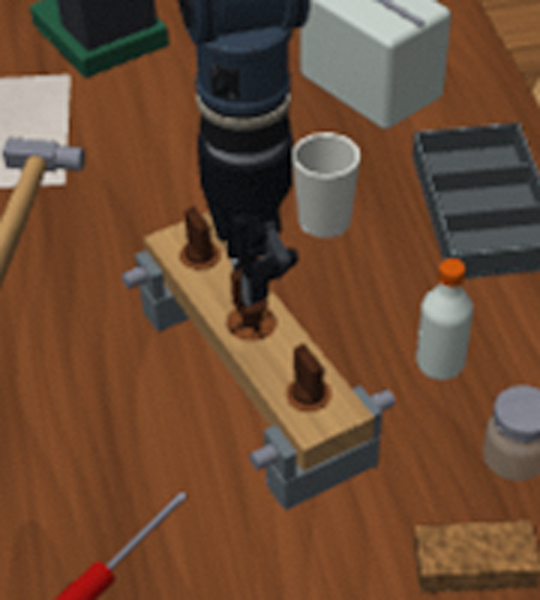

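The peg has started in the hole with its wing across the bar, and it first touches at TCP z = 131.4. I'll begin the to-and-fro press.

```bash
python3 -m handwheel '[[0.0,[0,-0.0006,0.001],7],[0.0,[0,-0.0007,0.002],14],[0.0,[0,-0.0009,0.0025],21],[0.0,[0.0001,-0.001,0.003],28],[0.0,[0.0002,-0.0011,0.0032],35],[0.0,[0.0003,-0.0012,0.0034],42],[0.0,[0.0003,-0.0011,0.0037],35],[0.0,[0.0002,-0.001,0.004],28],[0.0,[0.0001,-0.0009,0.0042],21],[0.0,[0,-0.0008,0.0045],14],[0.0,[0,-0.0009,0.0047],21],[0.0,[0.0001,-0.001,0.005],28]]'; python3 -c "
from h import *; go(565.3,95.7,114.3,107.1); print(sensors.observe()['moment'],sensors.observe()['grip_width'])"
```

```text
time: 7.18
ee_pos: [565.3, 95.4, 126.8]
tcp_rot: [-0.004, 0.1, 0.995, 0.001]
ft_force: [-1.5, -1.0, 3.0]
grip_width: 10.9
t 7.1833 ang 168.56 tiltz [-0.0076  0.0031 -1.    ] F [-1.5 -1.   3. ] J6 0.25 shift [-0.0001  0.0003  0.0125] yaw 61.46
[-0.26150042  0.46381367  0.03556139] 10.855184971874774
```

```bash
python3 -m handwheel '[[0.0,[0,0,0.0012],-7],[0.0,[0,0.0002,0.002],-14],[0.0,[0,0.0004,0.0025],-21],[0.0,[0,0.0005,0.0029],-28],[0.0,[0,0.0004,0.0032],-21],[0.0,[0,0.0002,0.0035],-14],[0.0,[0,0,0.0038],-7],[0.0,[0,0,0.0041],0],[0.0,[0,-0.0001,0.0044],7],[0.0,[0,-0.0002,0.0047],14],[0.0,[0,-0.0003,0.005],21],[0.0,[0.0001,-0.0004,0.0052],28]]'; python3 -c "
from h import *; go(565.3,95.7,114.3,107.1); print(sensors.observe()['moment'],sensors.observe()['grip_width'])"
```

```text
time: 8.18
ee_pos: [565.3, 95.6, 122.9]
tcp_rot: [-0.004, 0.34, 0.94, 0.001]
ft_force: [-1.9, -1.3, 4.8]
grip_width: 10.7
t 8.1833 ang 140.25 tiltz [-0.0062  0.0044 -1.    ] F [-1.9 -1.3  4.8] J6 0.74 shift [0.0001 0.0001 0.0086] yaw 33.15
[-0.30818787  0.54801242  0.09969989] 10.694388269690492
```

```bash
python3 -m handwheel '[[0.0,[0,0,0.0012],-7],[0.0,[0,0.0002,0.002],-14],[0.0,[0,0.0004,0.0026],-21],[0.0,[0,0.0005,0.0032],-28],[0.0,[0,0.0006,0.0037],-35],[0.0,[0,0.0007,0.0041],-42],[0.0,[0,0.0006,0.0045],-35],[0.0,[0,0.0005,0.0048],-28],[0.0,[0,0.0004,0.0051],-21],[0.0,[0,0.0003,0.0054],-14],[0.0,[0,0.0001,0.0057],-7],[0.0,[0,0,0.006],0]]'; python3 -c "
from h import *; go(565.3,95.7,114.3,107.1); print(sensors.observe()['moment'],sensors.observe()['grip_width'])"
```

```text
time: 9.18
ee_pos: [565.4, 95.7, 119.1]
tcp_rot: [-0.003, 0.343, 0.94, 0.001]
ft_force: [-3.9, -2.6, 9.0]
grip_width: 10.8
t 9.1833 ang 139.94 tiltz [-0.0048  0.0046 -1.    ] F [-3.9 -2.6  9. ] J6 0.75 shift [ 0.0001 -0.0001  0.0048] yaw 32.84
[-0.62861589  1.02866598  0.13080886] 10.790729311808365
```

```bash
python3 -m handwheel '[[0.0,[0.0001,-0.0007,0.001],7],[0.0,[0.0002,-0.001,0.002],14],[0.0,[0.0003,-0.0012,0.003],21],[0.0,[0.0003,-0.0013,0.0036],28],[0.0,[0.0003,-0.0012,0.0041],21],[0.0,[0.0003,-0.0011,0.0046],14],[0.0,[0.0003,-0.001,0.005],7],[0.0,[0.0003,-0.001,0.0054],0],[0.0,[0.0003,-0.0009,0.0058],-7],[0.0,[0.0003,-0.0008,0.0062],-14],[0.0,[0.0003,-0.0007,0.0066],-21],[0.0,[0.0003,-0.0006,0.007],-28]]'; python3 -c "
from h import *; go(565.3,95.7,114.3,107.1); print(sensors.observe()['moment'],sensors.observe()['grip_width'])"
```

```text
time: 10.18
ee_pos: [565.4, 95.3, 115.4]
tcp_rot: [-0.001, 0.102, 0.995, 0.002]
ft_force: [-4.3, -3.8, 11.9]
grip_width: 10.4
t 10.1833 ang 168.24 tiltz [-0.002   0.0043 -1.    ] F [-4.3 -3.8 11.9] J6 0.25 shift [0.0002 0.0004 0.0011] yaw 61.14
[-0.82027432  1.24740914 -0.20035981] 10.353233158086134
```

```bash
python3 -m handwheel '[[0.0,[0.0003,-0.0006,0.001],7],[0.0,[0.0006,-0.001,0.0025],14],[0.0,[0.0008,-0.0014,0.0035],21],[0.0,[0.0008,-0.0015,0.0042],28],[0.0,[0.0009,-0.0016,0.0047],35],[0.0,[0.001,-0.0017,0.0051],42],[0.0,[0.001,-0.0018,0.0055],49],[0.0,[0.0012,-0.0018,0.0059],56],[0.0,[0.0013,-0.0019,0.0063],63],[0.0,[0.0012,-0.0018,0.0066],56],[0.0,[0.001,-0.0018,0.0069],49],[0.0,[0.001,-0.0017,0.0072],42]]'; python3 -c "
from h import *; go(565.3,95.7,114.3,107.1); print(sensors.observe()['moment'],sensors.observe()['grip_width'])"
```

```text
time: 11.18
ee_pos: [565.4, 95.3, 112.5]
tcp_rot: [-0.0, 0.449, 0.893, 0.004]
ft_force: [-4.3, -0.4, 14.1]
grip_width: 10.7
t 11.1833 ang 126.58 tiltz [ 0.0029  0.0075 -1.    ] F [-4.3 -0.4 14.1] J6 0.98 shift [ 0.0004  0.0002 -0.0018] yaw 19.48
[-0.11852462  1.16954669 -0.22891902] 10.660700271978653
```

```bash
python3 -m handwheel '[[0.0,[0.0002,0,0.001],-7],[0.0,[0.0003,0.0002,0.0025],-14],[0.0,[0.0003,0.0004,0.0038],-21],[0.0,[0.0003,0.0004,0.0045],-28],[0.0,[0.0003,0.0005,0.005],-35],[0.0,[0.0003,0.0004,0.0055],-28],[0.0,[0.0003,0.0003,0.0058],-21],[0.0,[0.0003,0.0002,0.0061],-14],[0.0,[0.0003,0.0001,0.0064],-7],[0.0,[0.0003,0,0.0067],0],[0.0,[0.0003,0,0.0069],7],[0.0,[0.0003,-0.0001,0.0071],14]]'; python3 -c "
from h import *; go(565.3,95.7,114.3,107.1); print(sensors.observe()['moment'],sensors.observe()['grip_width'])"
```

```text
time: 12.18
ee_pos: [565.5, 95.7, 109.6]
tcp_rot: [0.0, 0.557, 0.831, 0.005]
ft_force: [-5.7, -1.9, 15.7]
grip_width: 10.8
t 12.1833 ang 112.31 tiltz [ 0.0057  0.0077 -1.    ] F [-5.7 -1.9 15.7] J6 1.23 shift [ 0.0001 -0.0001 -0.0047] yaw 5.21
[-0.66687568  1.60153437  0.35919162] 10.830930129829351
```

```bash
python3 -m handwheel '[[0.0,[0,0,0.001],5],[0.0,[0,0,0.001],5.2],[0.0,[0,0,-0.001],5.2],[0.0,[0,0,-0.0025],5.2],[0.0,[0,0,-0.004],5.2],[0.0,[0,0,-0.004],5.2],[0.0,[0,0,-0.004],5.2]]'; python3 -c "
from h import *; go(565.3,95.7,114.3,107.1); print(sensors.observe()['moment'],sensors.observe()['grip_width'])"
```

```text
time: 12.77
ee_pos: [565.4, 95.7, 113.5]
tcp_rot: [-0.0, 0.594, 0.804, 0.005]
ft_force: [-2.1, -2.1, 3.4]
grip_width: 10.4
t 12.7667 ang 107.11 tiltz [ 0.0055  0.0078 -1.    ] F [-2.1 -2.1  3.4] J6 1.32 shift [ 0.0001 -0.0001 -0.0008] yaw 0.01
[-0.70427963  0.53214198  0.03197398] 10.442762128963444
```

Dead reckoning puts the shoulder about 3.8 mm above the bar. I'll let go, back off and compare the wing tops with the neighbours.

```bash
python3 -m handwheel '[[0.0,[0,0,-0.001],0],[0.0,[0,0,-0.001],0],[0.03,[0,0,-0.001],0],[0.05,[0,0,-0.001],0],[0.05,[0,0,-0.001],0],[0.05,[0,0,-0.03],0],[0.05,[0,0,-0.07],0],[0.05,[0,0,-0.11],0],[0.05,[0,0,-0.11],0],[0.05,[0,0,-0.11],0],[0.05,[0,0,-0.11],0]]'
python3 - <<'E'
from h import *
s=sensors.observe(); print(s['ft_force'].round(1),s['moment'].round(2),s['ee_pos'])
for n in ['wrist','side','scene']:
    p,d,W=cloud(n); X,Y,Z=np.moveaxis(W,-1,0)
    if n!='scene': save(p if n=='wrist' else p[60:260,150:330],n+'5.png',1.5 if n=='wrist' else 3)
    for c in [(537,192),(565.3,96.2),(595.5,0)]:
        m=(np.hypot(X-c[0],Y-c[1])<26)&(Z>130)&(Z<150)
        if m.sum()>15:
            q=np.stack([X[m],Y[m]],-1).astype(np.float32); r=cv2.minAreaRect(q)
            t=m&(np.abs((X-r[0][0])*np.cos(.3)+(Y-r[0][1])*np.sin(.3))<4); print(n,m.sum(),np.round(r[0],1),np.round(r[1],1),round(r[2],1),'top',np.median(Z[t]).round(2),np.nanpercentile(Z[t],90).round(2))
E
```

```text
time: 13.68
ee_pos: [565.3, 95.2, 223.8]
tcp_rot: [0.0, 0.594, 0.805, 0.005]
ft_force: [-0.9, 0.3, -1.1]
grip_width: 50.1
[-0.9  0.3 -1.1] [-0.05  0.02  0.03] [565.29285086  95.22738987 223.78168289]
wrist 792 [535.6 192. ] [11.3 34. ] 17.4 top 138.28 139.23
wrist 549 [564.7  97.3] [11. 33.] 17.1 top 138.59 139.5
wrist 429 [594.3   2.2] [11.5 33.5] 17.3 top 138.07 138.92
side 40 [537.6 190.1] [10.3 34. ] 17.9 top 136.52 138.91
side 55 [566.5  93.9] [12.5 34.2] 19.3 top 137.11 138.6
side 59 [ 5.961e+02 -3.000e-01] [11.5 33.1] 14.9 top 136.52 139.82
scene 63 [536.8 192.7] [12.5 34.3] 17.1 top 138.51 140.83
scene 62 [565.2  97.1] [14.7 34. ] 13.3 top 139.77 141.72
scene 54 [595.8   1.2] [13.8 33.6] 17.0 top 139.25 141.91
```

View pics/side5.png

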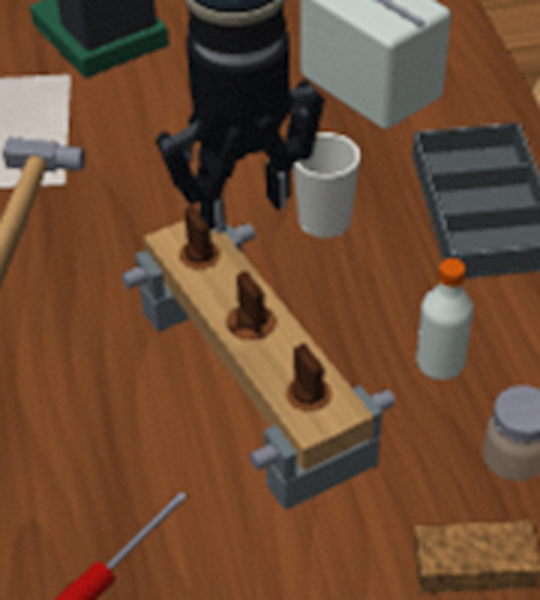

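```bash
python3 -c "
from h import *; print(workorder.sign_off())"
```

```text
the job is handed in; nothing more can be done
None
```

The wing peg is in the middle hole, seated to within about half a millimetre of its neighbours, with its wing along the bar. I handed the job in at about 14 s. I took the peg from the stand, started it with the wing across the bar, and pressed it down with to-and-fro twists. The push was at most about 16 N, or 17 N with the sideways force, in the readings taken at the end of each move. I did not read the force during the moves.

Checks after letting go, with the gripper about 110 mm clear:
- **Depth:** the wrist camera put the wing top at 138.6 mm, against 138.3 and 138.1 mm for its neighbours, so the peg may stand 0.3–0.5 mm proud. The arm's own height reading agreed, at 3.8 mm above the bar against the 3.5 mm wanted. The side camera also put it about 0.6 mm high. The scene camera gave 0.5–1.3 mm high, but it reads more coarsely. I left this as it was.
- **Angle:** the wing reads 17.1° and its neighbours 17.3° and 17.4°. The side and scene cameras scattered more, at 19° and 13°, on few pixels.
- **Upright and holding:** the peg's top is within 0.4 mm of the midpoint between its neighbours. It stayed put on release.
- **Everything else:** I saw nothing else disturbed in the last side picture, but I did not measure the other objects. That view did not include the stand, the knob peg or the whole of the mallet and screwdriver.

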